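Unlock the doser dial and hold it open on the third click

ROBOT

A 7-joint arm with a two-finger parallel gripper is mounted at the origin on the work surface. World frame = base frame: x ahead of the robot, y to its left, z up, the work surface at z = 0. Lengths are in m, angles in rad, forces in N, time in s.
With the tool pointing down it reaches from about 0.4 to 0.875 m from the base axis. Payload 6.5 kg.
Tool frame: the origin (TCP) lies midway between the tips of the shut fingers; the grasp point (between the pads) lies 19 mm behind it (robot.grip_point_offset is the distance from the TCP to the grasp point, in m); z points along the fingers, x is the direction in which the jaws open and shut, and the axes are right-handed (so a half turn about z gives the same grasp; the last joint's range is limited). The gripper opens to 88 mm and grips with 3 to 60 N. Pads are 18 mm wide; open, the fingers measure 123 mm over their backs; the gripper's body (75 mm by 187 mm) begins 45 mm behind the grasp point.
Start: joints at [-1.28, 0.536, -0.004, 1.538, 0.003, 1.067, -0.071], TCP at [0.227, 0.609, 0.239] pointing down, gripper open.
Joint ranges: [-2.7, 2.7], [-0.37, 2.16], [-1.27, 1.26], [0.24, 2.4], [-1.31, 4.45], [0.19, 1.91], [-2.76, 2.76]. Speed limits (rad/s): [2.39, 2.39, 3.14, 3.14, 3.14, 3.14, 3.14].

INTERFACE

Orientations are given as a rotation vector (axis times angle).
In Python, from cell import robot gives the robot as it stands.
- The arm moves only by the tool step_arm, never from a script. Its argument "targets" is text: rows parted by semicolons, each of 5 numbers parted by spaces: the shift along the tool's x, y, z in mm, then the turn about the tool's z in degrees, then the closure, from 0 (fully open) to 1 (shut). In form: x y z yaw hand; .... A call has 1 to 20 rows; each row shifts and turns the pose as measured when the row begins, along the tool's axes as they then stand; what a row does not reach is not made up. A row lasts 1/8 s, in which the tool goes at most 62.5 mm and 10.7 degrees, less where a joint would pass 70% of its speed; a pose out of reach is approached as far as the arm can. A call with a gripper value outside its range is refused whole. The fingers move at their own pace and stop on an object; "newtons" is the grip in N (left out, the last holds). Time passes only in rows, so rows that do not move let the fingers close. It gives the time, the measured TCP pose, the force and the opening at its end, in the units of the state.
- robot.observe(): the state, without advancing time (a new reading comes with each control period).
- robot.capture(name): name is "scene" or "top" or "wrist"; returns the picture (400x640x3 uint8, red, green, blue); there is no depth.
- robot.camera_info(name): a dict with "fov_y" (degrees; the focal length in pixels is half the picture's height over the tangent of half this angle, whatever the lens; pixels are square), "cx", "cy" (the principal point, pixels), "k1" (the pictures are not rectified: a ray, as slopes to the right and down, at radius r is drawn at 1 + k1 r^2 times it, then the intrinsics apply), "position" and "attitude" of the camera in the world. Camera axes: x right, y up, looking along -z (the intrinsics and any distortion apply to the point x, -y, -z); pixel columns grow to the right and rows downward; lengths in m; the calibration is good to about 2 mm. A picture is of the moment at which its call begins: read the wrist's pose just before it. camera_info takes no time and is no camera call; for the wrist camera it gives the pose at the moment of the call.
- robot.job_done(): hands the job in, once; it reports no verdict.
The state is a dict: "clock": time; "q": joint angles; "qvel": joint speeds; "joint_torque": joint torques, N m; "eef_pos": TCP position; "tcp_rot": TCP orientation; "wrist_force": force on the tool from outside, world axes, zero at the start; "moment": the same for the moment, N m; "width": finger opening in m.
Only numpy, scipy, OpenCV 4.12 (cv2) and the standard library are available. Lean on these libraries where they do the work, as an engineer would, in place of code of your own. Each camera call takes 0.05 s, during which the arm holds its last target.

TASK

The dosing dial on top of the coffee grinder's drum is locked by an upright pin. Draw the pin straight up out of its bore, hang it upright in the side notch of the steel pin rest so that its collar lies on the notch, and let go of it; then push the dial's upright paddle anticlockwise (seen from above) past the first two clicks to the third and last one, and hold it there against its return spring: finish while still holding it. Leave everything else on the counter where it stands.

Things in the scene. Friction and masses are not known exactly. Their poses are not given: they have to be found in the camera images.
- doser: Coffee grinder, fixed. Origin on the counter under the axis of its aluminium dosing drum (150 mm across, flat deck at height 100 mm). Along its +y stands the black motor housing (axis at y = 240 mm, 136 mm across, 212 mm high) with a clear hopper on top (154 mm across, up to 324 mm). Base plate 200 x 400 mm, 22 mm high.
- dial_axis (a point): Vertical turning axis of the dial, at the deck, 100 mm above the counter; same axes as the grinder.
- dial (a joint): Dial angle (rad), 0 at home, growing anticlockwise from above. Clicks at 0.3, 0.6, 0.9, end stop 0.945. Four steel pips on the deck at 67 mm radius mark home and the clicks. No click holds it, a spring drives it home: at the paddle 4 N at home to 9 N at the third click, plus up to 2 N over the humps between. The pin in its bore blocks it within 0.1 rad. The joint's moving part is the dial.
- dial_paddle (a point): Middle of the dial's upright black paddle: a plate 32 mm along the radius (83 to 115 mm from the axis), 10 mm thick, 109 to 156 mm above the counter. Its +x points radially outward, +y is the way it is pushed, z up. At home it lies at -135 degrees from the grinder's +x, about the axis. A flat arm 22 mm wide, its top 110 mm above the counter, carries it.
- bore (a point): Mouth of the bore: centre of the 13 mm hole in the dial's tab, 110 mm above the counter, 50 mm from the dial axis along the grinder's +x. The bore runs on straight down into the drum.
- pin: Locking pin, loose, upright, about 60 g. Origin at the foot of its shank, z up along the pin. Steel shank 10 mm across, 50 mm long; collar 24 mm across from 50 to 55 mm; black round grip 16 mm across from 55 to 100 mm. At the start it stands in the bore, collar on the dial's tab, foot 60 mm above the counter; raised 50 mm its foot is level with the bore's mouth.
- pin_rest: Steel post, fixed, with a notched plate on top. Origin on the counter under the middle of the notch. Plate 44 x 45 mm (x, y), 20 mm thick, top 80 mm above the counter. Notch 15 mm wide in y, cut right through, open towards the rest's -x, closed 7.5 mm beyond the middle on +x. Foot plate 70 x 60 mm, 10 mm high. It stands to the robot's right, nearer or farther, beside or beyond the tamper.
- seat (a point): Middle of the notch at the top face of its plate, 80 mm above the counter, where the pin's collar comes to lie; axes of the rest.
- parked (a point): Where the foot of the pin is when it hangs in the middle of the notch: 30 mm above the counter, straight under the seat.
- tamper: Bystander: steel coffee tamper, 58 mm across, 90 mm high. Origin at its underside.
- cup: Bystander: white coffee mug, 70 mm across, 60 mm high. Origin at its underside.
- pitcher: Bystander: steel milk pitcher with handle, 90 mm across, 100 mm high. Origin at its underside.
- saucer: Bystander: white saucer, 130 mm across, 18 mm high. Origin at its underside.
- spoon: Bystander: steel spoon lying flat, about 180 mm long. Origin near its middle.
- tumbler: Bystander: clear glass tumbler, 68 mm across, 90 mm high. Origin at its underside.
- jar: Bystander: amber glass jar with steel cap, 80 mm across, 110 mm high. Origin at its underside.
Not all that is in view belongs to the job. Leave any blue or pink look-alike of the pin_rest alone.

How it is judged:
By the outcome, as a careful person would: the job done as asked, in the order asked, and still so for the second after the job is handed in, while the arm keeps its last pose, push and grip.
It also fails if it takes over 58 s, if anything falls off the work surface, if the arm or the gripper's body presses on something with over 40 N, if the wrist force passes 120 N, or if a joint passes its speed limit or range.

## Working session

There is one attempt and no reset: what is moved stays moved. The work goes in short steps, Python scripts to look and compute and a tool call to move; the robot and the scene stay as the last step left them, time stands still between calls to the robot, and variables do not carry over. Pictures are saved under pics/ and viewed, and the job is handed in when it is done.

Besides the shell and the picture viewer there is one more tool, called after "Call:" by a JSON object that holds its "name" and its "arguments". step_arm: Moves the arm, as the interface text tells. Its arguments: {"type":"object","properties":{"targets":{"type":"string"},"newtons":{"type":"number"}},"required":["targets"]}

```bash
ls; mkdir -p pics; python3 - <<'E'
from cell import robot
import cv2
print(robot.observe())
for n in ("scene","top","wrist"):
    print(n,robot.camera_info(n))
    cv2.imwrite(f"pics/{n}0.png",cv2.cvtColor(robot.capture(n),cv2.COLOR_RGB2BGR))
E
```

```text
pics
{'clock': 0.0, 'q': array([-1.28018106,  0.537156  , -0.00444993,  1.53886315,  0.00261915,
        1.06728596, -0.07119694]), 'qvel': array([-8.90082560e-04,  1.35294856e-03, -1.14982626e-03, -5.82803969e-04,
        3.13770284e-05, -3.60966150e-07, -1.97903050e-03]), 'joint_torque': array([ 8.86853159e-04, -5.70986545e+01,  9.91608649e-01, -2.51611376e+01,
       -5.61375835e-02,  1.77222228e-02,  1.45785921e-04]), 'eef_pos': array([0.22684129, 0.60848276, 0.23784945]), 'tcp_rot': array([ 2.57943093e+00,  1.79146205e+00, -2.07208059e-03]), 'wrist_force': array([ 0.1826068 ,  1.38459772, -0.63232561]), 'moment': array([-0.01847366, -0.00070011,  0.00229868]), 'width': 0.08809631258337412}
scene {'fov_y': 46.97052045212018, 'cx': 325.6934528263295, 'cy': 199.24209092928635, 'k1': -0.08013027743760914, 'position': array([ 1.12543184, -0.84092149,  1.00139467]), 'attitude': array([0.81934715, 0.24627589, 0.5227998 ])}
top {'fov_y': 48.1962630446832, 'cx': 320.4153329340643, 'cy': 204.491679509187, 'k1': -0.05015984353578911, 'position': array([0.37485599, 0.03297618, 1.64317931]), 'attitude': array([ 0.09032676, -0.11024644, -1.55832938])}
wrist {'fov_y': 64.85703065585545, 'cx': 319.21322142143765, 'cy': 201.40694867935468, 'k1': -0.057012120051722466, 'position': array([0.15252278, 0.6367595 , 0.38330548]), 'attitude': array([-0.27299717, -0.18874764,  1.20333109])}
```

View pics/scene0.png

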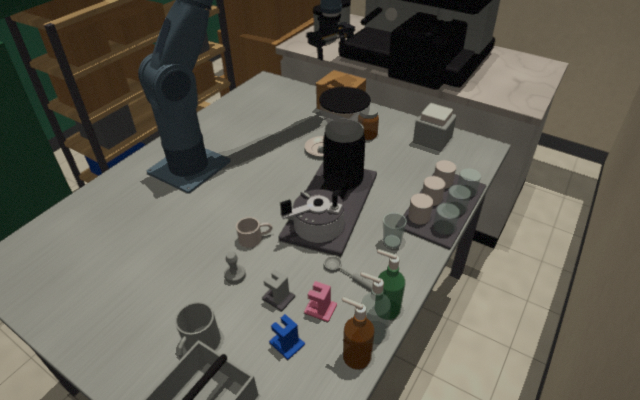

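View pics/top0.png

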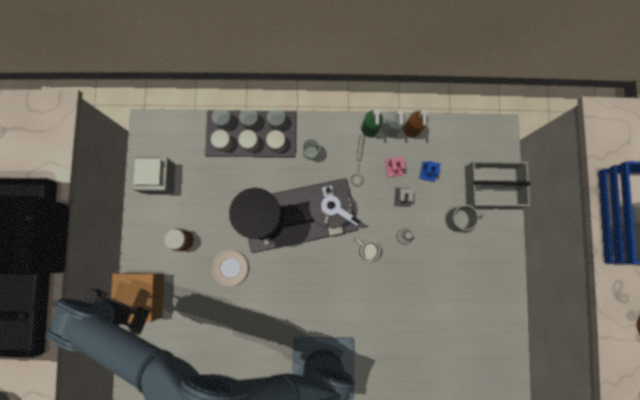

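View pics/wrist0.png

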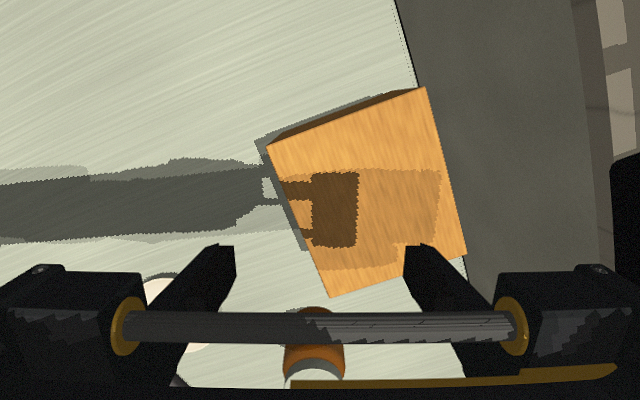

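The scene picture shows the drum at about (318,222) with the white dial, the paddle at (286,208) and the pin near (335,200). The grey steel rest is at (278,290), with pink (320,300) and blue (287,335) look-alikes. In the top picture the grey rest is at (405,197), pink at (396,167) and blue at (430,170). Next I'll enlarge crops.

```bash
cat > h.py <<'E'
import numpy as np, cv2
from scipy.spatial.transform import Rotation as R
def K(ci,H=400):
    f=H/2/np.tan(np.radians(ci['fov_y'])/2); return f,ci['cx'],ci['cy'],ci['k1']
def proj(ci,P):
    f,cx,cy,k=K(ci); P=np.atleast_2d(P)
    c=R.from_rotvec(ci['attitude']).inv().apply(P-ci['position'])
    u=c[:,0]/-c[:,2]; v=-c[:,1]/-c[:,2]; s=1+k*(u*u+v*v)
    return np.c_[cx+f*u*s,cy+f*v*s]
def ray(ci,px):
    f,cx,cy,k=K(ci); ud,vd=(px[0]-cx)/f,(px[1]-cy)/f; u,v=ud,vd
    for _ in range(30):
        s=1+k*(u*u+v*v); u,v=ud/s,vd/s
    d=R.from_rotvec(ci['attitude']).apply([u,-v,-1.]); return np.array(ci['position']),d
def atz(ci,px,z):
    o,d=ray(ci,px); return o+d*(z-o[2])/d[2]
def crop(img,x0,y0,x1,y1,s,name):
    c=cv2.resize(img[y0:y1,x0:x1],None,fx=s,fy=s,interpolation=cv2.INTER_CUBIC); cv2.imwrite(name,c)
E
python3 - <<'E'
from h import *
t=cv2.imread('pics/top0.png'); s=cv2.imread('pics/scene0.png')
crop(t,220,150,450,280,3.4,'pics/t1.png'); crop(s,220,170,390,330,3.7,'pics/s1.png')
E
```

```text
(no output)
```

View pics/t1.png

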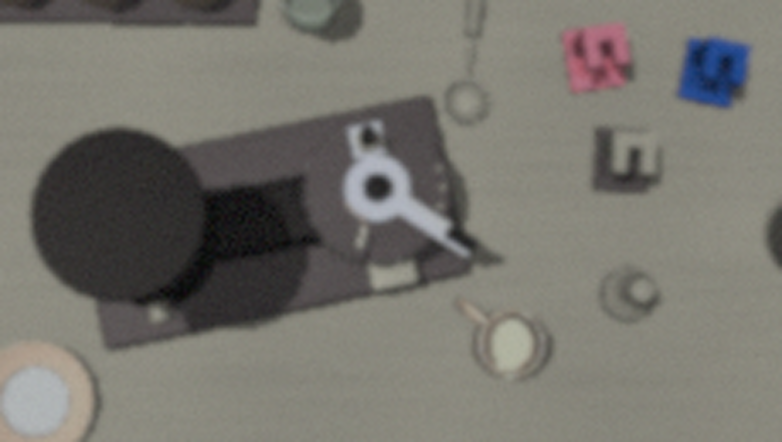

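View pics/s1.png

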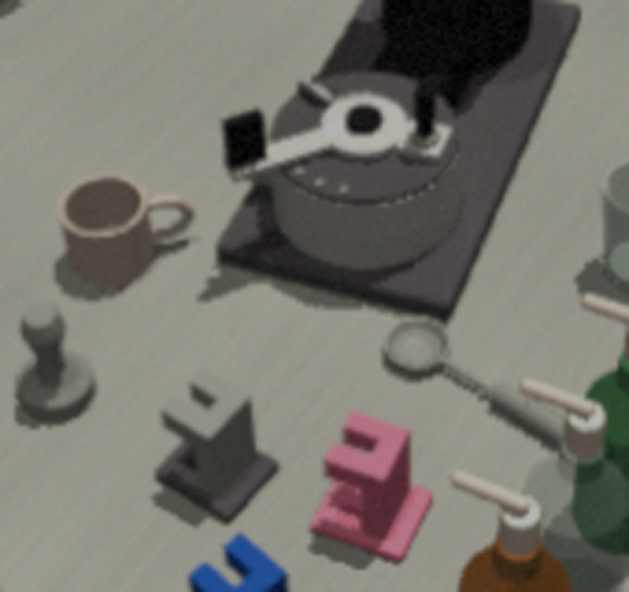

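```bash
cat > calc.py <<'E'
from h import *
from cell import robot
ci=robot.camera_info('top'); cs=robot.camera_info('scene')
T=lambda x,y:(220+x/3.4,150+y/3.4)
S=lambda x,y:(220+x/3.7,170+y/3.7)
print('hub top',atz(ci,T(378,187),.112),'scene',atz(cs,S(363,120),.112))
print('pin top',atz(ci,T(369,131),.16),'scene',atz(cs,S(428,90),.16))
print('hopper',atz(ci,T(118,214),.324))
print('base corners',[atz(ci,T(*p),.022) for p in((432,96),(473,272),(110,348))])
print('rest plate',atz(ci,T(635,153),.08),'foot',atz(ci,T(625,160),.01),'scene plate',atz(cs,S(207,408),.08))
print('paddle',atz(ci,T(463,240),.156),'tamper',atz(ci,T(643,292),.09),'cup',atz(ci,T(511,343),.06))
E
python3 calc.py
```

```text
hub top [ 0.5704843  -0.02276221  0.112     ] scene [ 0.57290306 -0.02032996  0.112     ]
pin top [ 0.62005974 -0.01177024  0.16      ] scene [ 0.62614484 -0.01063505  0.16      ]
hopper [0.51717329 0.21158739 0.324     ]
base corners [array([ 0.68212593, -0.08402599,  0.022     ]), array([ 0.49148124, -0.12823751,  0.022     ]), array([0.40677241, 0.25709353, 0.022     ])]
rest plate [ 0.61330844 -0.29225614  0.08      ] foot [ 0.61614107 -0.29572707  0.01      ] scene plate [ 0.62174735 -0.29371381  0.08      ]
paddle [ 0.51324741 -0.10510422  0.156     ] tamper [ 0.46768824 -0.29627673  0.09      ] cup [ 0.41526093 -0.16394002  0.06      ]
```

```bash
python3 - <<'E'
from h import *
from cell import robot
o=robot.observe(); M=R.from_rotvec(o['tcp_rot']).as_matrix(); print(M.round(3))
w=robot.camera_info('wrist'); print('cam in tool',(M.T@(w['position']-o['eef_pos'])).round(4)); C=R.from_rotvec(w['attitude']).as_matrix()
print('look in tool',(-M.T@C[:,2]).round(3),'right',(M.T@C[:,0]).round(3)); print(robot.grip_point_offset)
E
```

```text
[[ 0.349  0.937 -0.   ]
 [ 0.937 -0.349 -0.001]
 [-0.001  0.    -1.   ]]
cam in tool [ 0.0002 -0.0795 -0.1454]
look in tool [0.001 0.307 0.952] right [ 1.     0.    -0.001]
0.0187
```

Call:
{"name": "step_arm", "arguments": {"targets": "0 0 -60 -8.25 0; 0 0 -60 -8.25 0; 0 0 -60 -8.25 0; -50 20 -5 -8.25 0.2; -57 19 0 0 0.2; -57 19 0 0 0.2; -57 19 0 0 0.2; -57 19 0 0 0.2; -57 19 0 0 0.2"}}

```text
clock: 1.27
eef_pos: [0.413, 0.3008, 0.427]
tcp_rot: [1.929, 2.479, -0.007]
wrist_force: [1.2, -0.4, -0.8]
width: 0.0705
```

Call:
{"name": "step_arm", "arguments": {"targets": "-57 19 0 0 0.2; -57 19 0 0 0.2; -57 19 0 0 0.2; -57 19 0 0 0.2; -57 19 0 0 0.2; -57 19 0 0 0.2; 0 0 0 0 0.2; 0 0 0 0 0.2"}}

```text
clock: 2.28
eef_pos: [0.6122, -0.0184, 0.426]
tcp_rot: [1.937, 2.473, -0.011]
wrist_force: [-0.5, 0.3, -0.3]
width: 0.0706
```

```bash
cat > snap.py <<'E'
from h import *
from cell import robot
import sys,pickle
o=robot.observe(); ci=robot.camera_info('wrist'); im=cv2.cvtColor(robot.capture('wrist'),cv2.COLOR_RGB2BGR)
n=sys.argv[1]; cv2.imwrite(f'pics/{n}.png',im); pickle.dump((o,ci),open(f'pics/{n}.pkl','wb'))
print(o['clock'],o['eef_pos'],o['tcp_rot'],o['wrist_force'],o['width'])
E
python3 snap.py w1
```

```text
2.275 [ 0.61216087 -0.01841912  0.42604477] [ 1.93690913  2.47316602 -0.01087006] [-0.52638851  0.32205355 -0.3164131 ] 0.0705530422764957
```

View pics/w1.png

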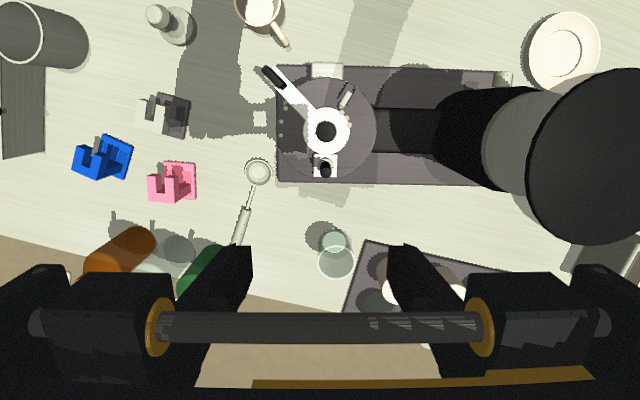

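The wrist picture shows the dial hub at (326,131), the pin grip at (325,168), the paddle at (272,77) and the grey steel rest at (165,115). I'll enlarge both areas.

```bash
python3 - <<'E'
from h import *
t=cv2.imread('pics/w1.png')
crop(t,250,55,390,195,4.2,'pics/w1a.png'); crop(t,60,80,220,215,4.4,'pics/w1b.png')
E
```

```text
(no output)
```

View pics/w1a.png

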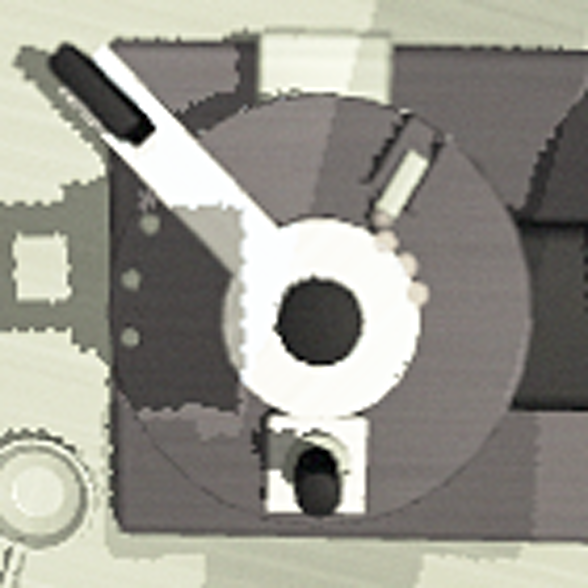

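View pics/w1b.png

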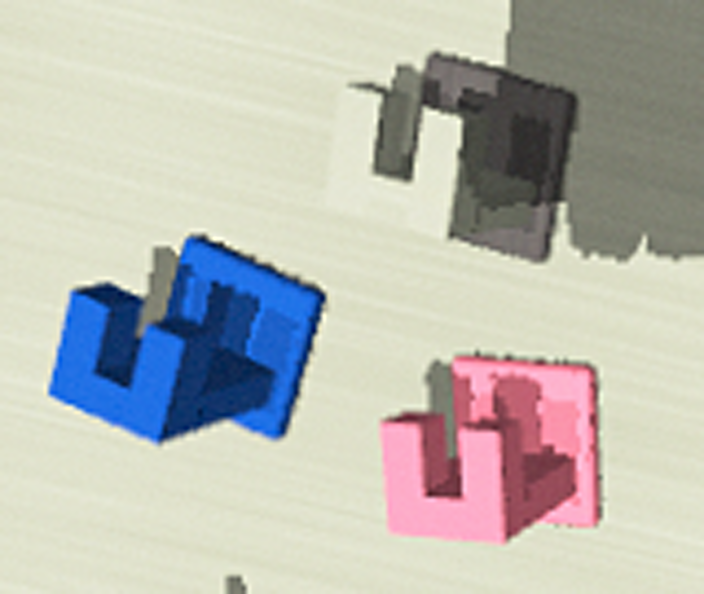

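```bash
cat > c2.py <<'E'
from h import *
import pickle
o,ci=pickle.load(open('pics/w1.pkl','rb'))
A=lambda x,y:(250+x/4.2,55+y/4.2); B=lambda x,y:(60+x/4.4,80+y/4.4)
a=lambda p,z:atz(ci,A(*p),z)[:2]; b=lambda p,z:atz(ci,B(*p),z)[:2]
print('hub',a((319,320),.110)); print('pin top',a((316,492),.16),'collar',a((315,455),.115))
print('tab corners',[a(p,.11) for p in((269,413),(369,417),(267,513),(366,514))])
print('drum edge L/R',a((108,310),.1),a((530,310),.1),'top',a((330,93),.1),'bottom',a((315,521),.1))
print('paddle top corners',[a(p,.156) for p in((50,57),(70,42),(155,128),(133,145))])
c=np.array([b(p,.08) for p in((350,85),(463,112),(448,237),(325,205))]); print('plate',c,'sides',np.linalg.norm(c-np.roll(c,-1,0),axis=1),'mean',c.mean(0))
n=np.array([b(p,.08) for p in((375,173),(412,181))]);print('notch end',n,np.linalg.norm(n[0]-n[1]))
for q in ((c[1]-c[0]),(c[2]-c[3]),(n[1]-n[0]),(c[3]-c[0]),(c[2]-c[1])): print(np.degrees(np.arctan2(q[1],q[0])))
print('foot',[b(p,.01) for p in((430,52),(577,100),(548,262))])
E
python3 c2.py
```

```text
hub [ 0.57285789 -0.0191876 ]
pin top [ 0.62114339 -0.00882218] collar [ 0.61778085 -0.00935987]
tab corners [array([ 0.60811318, -0.02832635]), array([0.60106841, 0.00600574]), array([ 0.64316143, -0.02060564]), array([0.63500614, 0.01387521])]
drum edge L/R [ 0.58791413 -0.09145418] [0.55242981 0.05206047] top [ 0.49987552 -0.03363029] bottom [ 0.64418762 -0.00249242]
paddle top corners [array([ 0.51378825, -0.11654101]), array([ 0.50834596, -0.11161535]), array([ 0.52606926, -0.08215509]), array([ 0.53234806, -0.08752349])]
plate [[ 0.59479622 -0.30613402]
 [ 0.59494303 -0.26568123]
 [ 0.63912545 -0.26638198]
 [ 0.63806363 -0.31155941]] sides [0.04045306 0.04418797 0.0451899  0.04360622] mean [ 0.61673208 -0.28743916]
notch end [[ 0.62279435 -0.29456158]
 [ 0.62254785 -0.28114399]] 0.013419852030573338
89.79206933696598
88.65360465779983
91.05250181932338
-7.147125086022402
-0.9086569289661457
foot [array([ 0.58354091, -0.31386259]), array([ 0.58851   , -0.25393816]), array([ 0.65438241, -0.25738481])]
```

```bash
cat > go.py <<'E'
from h import *
from cell import robot
import sys
a=list(map(float,sys.argv[1:])); o=robot.observe(); M=R.from_rotvec(o['tcp_rot'])
d=np.array(a[:3])-o['eef_pos']; print('clock',o['clock'],'pos',o['eef_pos'].round(4),'F',o['wrist_force'].round(1),'w',round(o['width'],4))
m=M.as_matrix(); yaw=np.degrees(np.arctan2(m[1,0],m[0,0])); print('tool mm',(M.inv().apply(d)*1e3).round(1),'yaw',yaw.round(2),'tilt z',m[:,2].round(4))
if len(a)>3: print('turn about tool z',round(yaw-a[3],2))
E
python3 go.py .621 -.0088 .122 102.5
```

```text
clock 2.325 pos [ 0.612  -0.0188  0.4261] F [-0.8 -0.7 -0.3] w 0.0703
tool mm [  9.1  12.8 304. ] yaw 103.85 tilt z [-0.0041 -0.0062 -1.    ]
turn about tool z 1.35
```

Call:
{"name": "step_arm", "arguments": {"targets": "4 6 50 1.3 0.2; 5 7 50 0 0.2; 0 0 50 0 0.2; 0 0 35 0 0.2; 0 0 0 0 0.2; 0 0 0 0 0.2"}}

```text
clock: 3.08
eef_pos: [0.6218, 0.003, 0.24]
tcp_rot: [1.948, 2.463, 0.0]
wrist_force: [-0.4, 0.3, -0.1]
width: 0.0709
```

```bash
python3 snap.py w2;python3 go.py .621 -.0088 .122 102.5
```

```text
3.075 [0.62178482 0.00298999 0.24002441] [1.94782090e+00 2.46270125e+00 3.94227354e-04] [-0.43052573  0.33644397 -0.05683027] 0.07087428602300032
clock 3.125 pos [0.6218 0.0031 0.24  ] F [-1.5  0.9  0.5] w 0.0708
tool mm [-11.3  -3.7 118.1] yaw 103.32 tilt z [ 1.6e-03 -7.0e-04 -1.0e+00]
turn about tool z 0.82
```

View pics/w2.png

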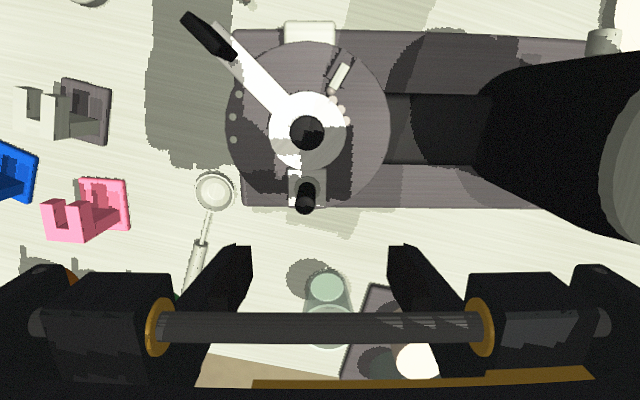

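The pin's top is at about (306,205) and the hub at (307,132), both in clear view. I'll measure it again.

```bash
python3 - <<'E'
from h import *
crop(cv2.imread('pics/w2.png'),260,80,360,220,4.2,'pics/w2a.png')
E
```

```text
(no output)
```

View pics/w2a.png

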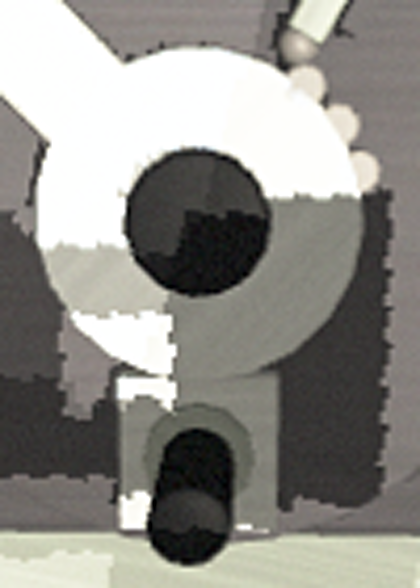

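```bash
python3 - <<'E'
from h import *
import pickle
o,ci=pickle.load(open('pics/w2.pkl','rb'))
A=lambda x,y:(260+x/4.2,80+y/4.2)
print('top',atz(ci,A(190,523),.16),'collar',atz(ci,A(199,454),.115),'hub',atz(ci,A(198,222),.112), 'ring',atz(ci,A(199,211),.11),'tab',atz(ci,A(199,454),.11))
E
python3 go.py .621 -.0085 .122 102.5
```

```text
top [ 0.62029741 -0.00807476  0.16      ] collar [ 0.61996879 -0.00816804  0.115     ] hub [ 0.57304858 -0.01902692  0.112     ] ring [ 0.57104497 -0.01934408  0.11      ] tab [ 0.62136833 -0.00804081  0.11      ]
clock 3.125 pos [0.6218 0.0031 0.24  ] F [-1.5  0.9  0.5] w 0.0708
tool mm [-11.   -3.6 118.1] yaw 103.32 tilt z [ 1.6e-03 -7.0e-04 -1.0e+00]
turn about tool z 0.82
```

Call:
{"name": "step_arm", "arguments": {"targets": "-10.6 -4 0 0.8 0.2; 0 0 0 0 0.2; 0 0 30 0 0.2; 0 0 30 0 0.2; 0 0 0 0 0.2; 0 0 0 0 0.2"}}

```text
clock: 3.88
eef_pos: [0.6248, -0.0104, 0.1861]
tcp_rot: [1.963, 2.439, 0.013]
wrist_force: [-0.7, -0.6, 0.2]
width: 0.0709
```

```bash
python3 go.py .6204 -.0082 .122 102.5
```

```text
clock 3.875 pos [ 0.6248 -0.0104  0.1861] F [-0.7 -0.6  0.2] w 0.0709
tool mm [ 3.2 -4.7 64. ] yaw 102.34 tilt z [ 0.0135  0.     -0.9999]
turn about tool z -0.16
```

Call:
{"name": "step_arm", "arguments": {"targets": "3 -4.5 15 0 0.2; 0 0 15 0 0.2; 0 0 15 0 0.2; 0 0 15 0 0.2; 0 0 0 0 0.2; 0 0 0 0 0.2"}}

```text
clock: 4.62
eef_pos: [0.6213, -0.0081, 0.1234]
tcp_rot: [1.962, 2.438, 0.016]
wrist_force: [0.5, 0.9, -0.3]
width: 0.0704
```

```bash
python3 go.py .6204 -.0082 .122 102.5
```

```text
clock 4.625 pos [ 0.6213 -0.0081  0.1234] F [ 0.5  0.9 -0.3] w 0.0704
tool mm [ 0.1 -0.9  1.4] yaw 102.34 tilt z [ 1.550e-02  2.000e-04 -9.999e-01]
turn about tool z -0.16
```

Call:
{"name": "step_arm", "arguments": {"targets": "0 -0.8 0.5 0 1; 0 0 0 0 1; 0 0 0 0 1; 0 0 0 0 1; 0 0 0 0 1; 0 0 0 0 1", "newtons": 20}}

```text
clock: 5.38
eef_pos: [0.6215, -0.0084, 0.1244]
tcp_rot: [1.961, 2.436, 0.018]
wrist_force: [-0.3, 0.5, -1.0]
width: 0.0154
```

```bash
python3 snap.py w3
```

```text
5.375 [ 0.62149158 -0.00840542  0.12435017] [1.96106204 2.4364452  0.01827343] [-0.28834797  0.52077824 -0.98535591] 0.015352857264967415
```

View pics/w3.png

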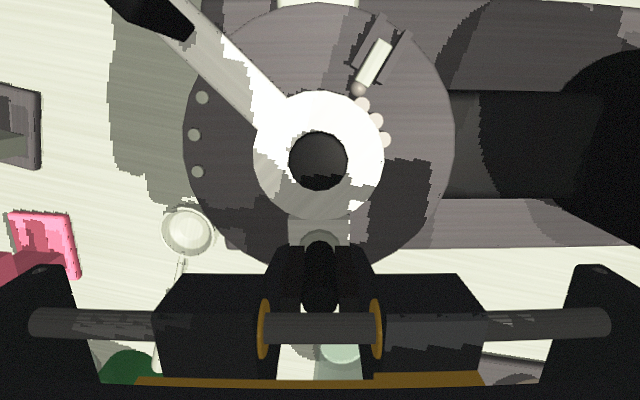

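Call:
{"name": "step_arm", "arguments": {"targets": "0 0.2 -10 0 1; 0 0.2 -10 0 1; 0 0.2 -10 0 1; 0 0.2 -10 0 1; 0 0 0 0 1"}}

```text
clock: 6.05
eef_pos: [0.6219, -0.0082, 0.168]
tcp_rot: [1.961, 2.436, 0.02]
wrist_force: [0.4, 0.4, -1.6]
width: 0.0151
```

```bash
python3 go.py .6215 -.0084 .1944 102.5
```

```text
clock 6.05 pos [ 0.6219 -0.0082  0.168 ] F [ 0.4  0.4 -1.6] w 0.0151
tool mm [ -0.2   0.  -26.4] yaw 102.33 tilt z [ 1.930e-02  5.000e-04 -9.998e-01]
turn about tool z -0.17
```

Call:
{"name": "step_arm", "arguments": {"targets": "0 0.2 -15 0 1; 0 0.2 -15 0 1; 0 0 -25 0 1; 0 0 -25 0 1; 0 0 -20 0 1; -35 0 0 1.5 1; -45 0 0 1.5 1; -45 0 0 1.5 1; -45 0 0 1.5 1; -40 0 0 1.5 1; -20 0 0 1.5 1; 0 0 0 0 1; 0 0 0 0 1"}}

```text
clock: 7.68
eef_pos: [0.6582, -0.2371, 0.2817]
tcp_rot: [2.143, 2.275, 0.031]
wrist_force: [0.1, 0.7, -0.2]
width: 0.0152
```

```bash
python3 go.py .64 -.288 .27 90
```

```text
clock 7.675 pos [ 0.6582 -0.2371  0.2817] F [ 0.1  0.7 -0.2] w 0.0152
tool mm [-49.7 -21.5  11.1] yaw 93.41 tilt z [ 0.0251  0.0033 -0.9997]
turn about tool z 3.41
```

Call:
{"name": "step_arm", "arguments": {"targets": "-25 -10 0 1.7 1; -25 -10 0 1.7 1; 0 0 0 0 1; 0 0 0 0 1"}}

```text
clock: 8.18
eef_pos: [0.6392, -0.2892, 0.2812]
tcp_rot: [2.213, 2.209, 0.032]
wrist_force: [-0.1, 0.0, -1.0]
width: 0.0151
```

```bash
python3 snap.py w4;python3 go.py .64 -.288 .27 90
```

```text
8.175 [ 0.63920576 -0.28916505  0.28121895] [2.21280004 2.20937946 0.03248689] [-0.10948633  0.00362348 -1.00083544] 0.015132777153740281
clock 8.225 pos [ 0.639  -0.2896  0.2813] F [-0.8  0.3 -1.3] w 0.015
tool mm [ 1.5  0.7 11.3] yaw 89.9 tilt z [ 0.0247  0.0038 -0.9997]
turn about tool z -0.1
```

View pics/w4.png

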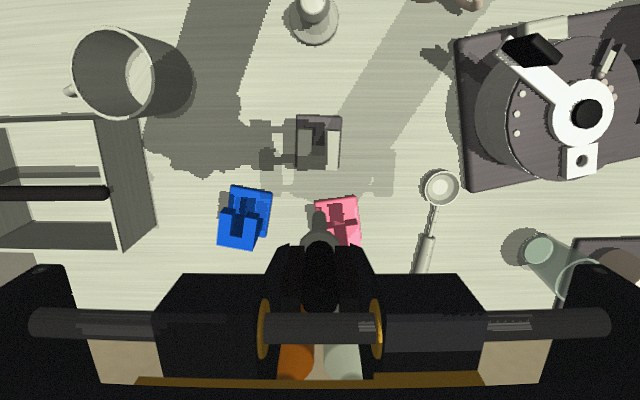

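```bash
python3 - <<'E'
from h import *
im=cv2.imread('pics/w4.png'); im=cv2.convertScaleAbs(im,alpha=1.6,beta=10)
crop(im,240,95,390,215,5,'pics/w4a.png')
E
```

```text
(no output)
```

View pics/w4a.png

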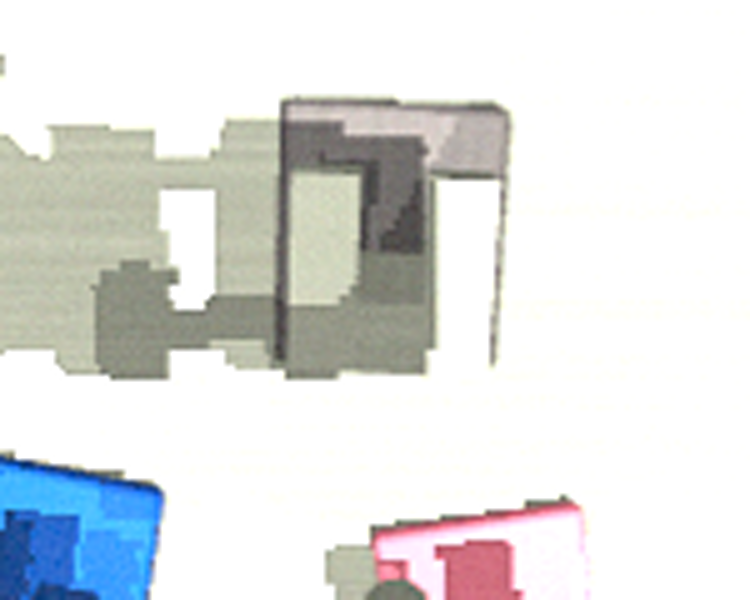

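Too saturated, so I'll redo it with a milder gain.

```bash
python3 - <<'E'
from h import *
im=cv2.imread('pics/w4.png')
crop(im,285,105,350,180,8,'pics/w4b.png')
E
```

```text
(no output)
```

View pics/w4b.png

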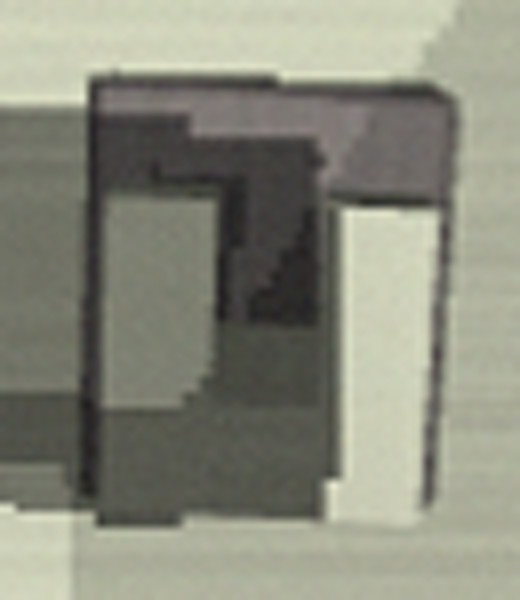

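```bash
python3 - <<'E'
from h import *
import pickle
o,ci=pickle.load(open('pics/w4.pkl','rb'))
b=lambda p,z=.08:atz(ci,(285+p[0]/8-.44,105+p[1]/8-.44),z)[:2]
c=np.array([b(p) for p in((105,193),(440,203),(425,522),(97,520))]);print(c.round(4),'sides',np.linalg.norm(c-np.roll(c,-1,0),axis=1).round(4))
for i,j in((0,1),(3,2),(0,3),(1,2)):
  q=c[j]-c[i];print(np.degrees(np.arctan2(q[1],q[0])).round(1))
print('notch end L/R',b((218,322)),b((335,325)),'mouth',b((218,195)),b((338,203)))
s=o['eef_pos'];M=R.from_rotvec(o['tcp_rot']).as_matrix()
# pin collar & foot predicted
print(proj(ci,[s+M@np.array([0,0,.0094]),s+M@np.array([0,0,.0644])]))
E
```

```text
[[ 0.594  -0.311 ]
 [ 0.5954 -0.2659]
 [ 0.6395 -0.2672]
 [ 0.639  -0.3131]] sides [0.0451 0.0441 0.046  0.0451]
88.2
89.5
-2.8
-1.7
notch end L/R [ 0.61138531 -0.29591681] [ 0.61183981 -0.27992772] mouth [ 0.59428354 -0.29576012] [ 0.59538658 -0.27960817]
[[318.76321862 252.73906591]
 [318.81263395 217.06850688]]
```

```bash
python3 - <<'E'
from h import *
import pickle
o,ci=pickle.load(open('pics/w4.pkl','rb'))
b=lambda p,z=.08:atz(ci,(285+p[0]/8-.44,105+p[1]/8-.44),z)[:2]
print(b((245,322),.06),b((315,322),.06),b((220,405),.08),b((330,405)))
im=cv2.imread('pics/w4.png')
c=cv2.convertScaleAbs(im[125:165,300:335],alpha=2.2,beta=-60);cv2.imwrite('pics/w4c.png',cv2.resize(c,None,fx=14,fy=14,interpolation=cv2.INTER_NEAREST))
E
```

```text
[ 0.61460198 -0.29238573] [ 0.61462967 -0.28226579] [ 0.62284473 -0.29574703] [ 0.62288949 -0.28056022]
```

View pics/w4c.png

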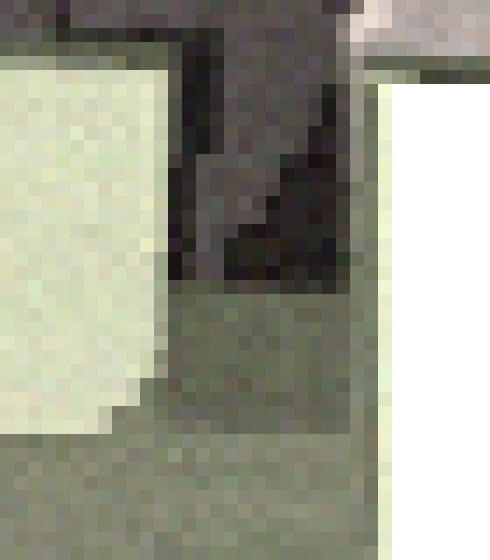

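```bash
python3 go.py .6153 -.2882 .165 90
```

```text
clock 8.225 pos [ 0.639  -0.2896  0.2813] F [-0.8  0.3 -1.3] w 0.015
tool mm [  0.9 -26.6 115.7] yaw 89.9 tilt z [ 0.0247  0.0038 -0.9997]
turn about tool z -0.1
```

Call:
{"name": "step_arm", "arguments": {"targets": "1.5 -24 20 0 1; 0 0 20 0 1; 0 0 20 0 1; 0 0 20 0 1; 0 0 20 0 1; 0 0 10 0 1; 0 0 0 0 1; 0 0 0 0 1"}}

```text
clock: 9.22
eef_pos: [0.6202, -0.2845, 0.166]
tcp_rot: [2.206, 2.214, 0.035]
wrist_force: [-0.3, -0.3, -0.4]
width: 0.0152
```

```bash
python3 go.py .6153 -.2882 .165 90
```

```text
clock 9.225 pos [ 0.6202 -0.2845  0.166 ] F [-0.3 -0.3 -0.4] w 0.0152
tool mm [-3.7 -5.   0.8] yaw 90.2 tilt z [ 0.0272  0.0048 -0.9996]
turn about tool z 0.2
```

Call:
{"name": "step_arm", "arguments": {"targets": "-3.7 -5 0 0 1; 0 0 0 0 1; 0 0 0 0 1"}}

```text
clock: 9.6
eef_pos: [0.6156, -0.2892, 0.1676]
tcp_rot: [2.205, 2.211, 0.037]
wrist_force: [0.5, -0.1, -0.1]
width: 0.0152
```

```bash
python3 go.py .6153 -.2882 .165 90; python3 snap.py w5; python3 - <<'E'
from h import *
from cell import robot
s=cv2.cvtColor(robot.capture('scene'),cv2.COLOR_RGB2BGR); cv2.imwrite('pics/s5.png',s)
crop(s,240,220,340,320,5,'pics/s5a.png')
crop(cv2.imread('pics/w5.png'),260,120,380,300,3.3,'pics/w5a.png')
E
```

```text
clock 9.6 pos [ 0.6156 -0.2892  0.1676] F [ 0.5 -0.1 -0.1] w 0.0152
tool mm [ 1.  -0.4  2.6] yaw 90.17 tilt z [ 0.0298  0.0036 -0.9995]
turn about tool z 0.17
9.6 [ 0.61557985 -0.28923457  0.16763768] [2.2049271  2.21145346 0.03686127] [ 0.52771813 -0.07643333 -0.06905039] 0.01518560023390663
```

View pics/s5a.png

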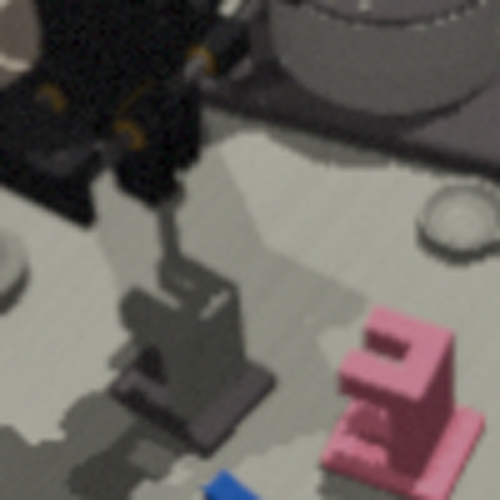

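View pics/w5a.png

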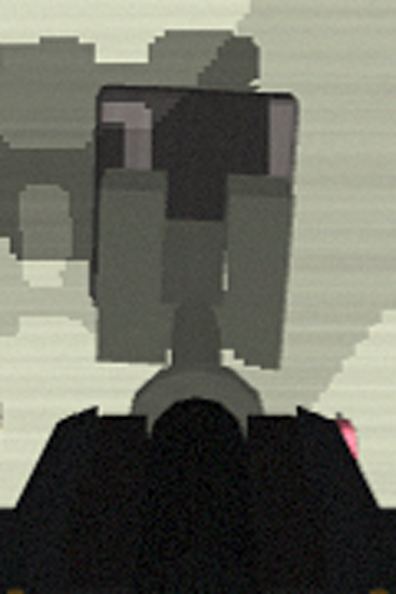

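```bash
python3 - <<'E'
from h import *
import pickle
o,ci=pickle.load(open('pics/w5.pkl','rb'))
b=lambda p,z:atz(ci,(260+p[0]/3.3-.35,120+p[1]/3.3-.35),z)
print('foot -x edge',b((195,300),.1032)); print('L/R shank',b((174,330),.1032),b((217,330),.1032))
print('notch',b((163,220),.06),b((227,220),.06),b((195,303),.08))
E
```

```text
foot -x edge [ 0.61251908 -0.2890635   0.1032    ]
L/R shank [ 0.61948603 -0.29359325  0.1032    ] [ 0.61947949 -0.2842886   0.1032    ]
notch [ 0.60773379 -0.29700395  0.06      ] [ 0.60771441 -0.28089085  0.06      ] [ 0.62231173 -0.28897683  0.08      ]
```

Call:
{"name": "step_arm", "arguments": {"targets": "0.5 -2.5 5 0 1; 0 -0.3 10 0 1; 0 -0.3 10 0 1; 0 0 0 0 1; 0 0 0 0 1"}}

```text
clock: 10.32
eef_pos: [0.6126, -0.2881, 0.1397]
tcp_rot: [2.206, 2.213, 0.036]
wrist_force: [0.5, -0.2, -0.8]
width: 0.0153
```

```bash
python3 go.py .614 -.289 .0955 90; python3 snap.py w6; python3 - <<'E'
from h import *
crop(cv2.imread('pics/w6.png'),260,120,380,300,3.3,'pics/w6a.png')
E
```

```text
clock 10.325 pos [ 0.6126 -0.2881  0.1397] F [ 0.5 -0.2 -0.8] w 0.0153
tool mm [-1.1  0.2 44.2] yaw 90.19 tilt z [ 0.0281  0.0043 -0.9996]
turn about tool z 0.19
10.325 [ 0.61260322 -0.28813203  0.13969033] [2.20569086 2.21299887 0.03571325] [ 0.47869099 -0.17846344 -0.83591914] 0.015261746957486671
```

View pics/w6a.png

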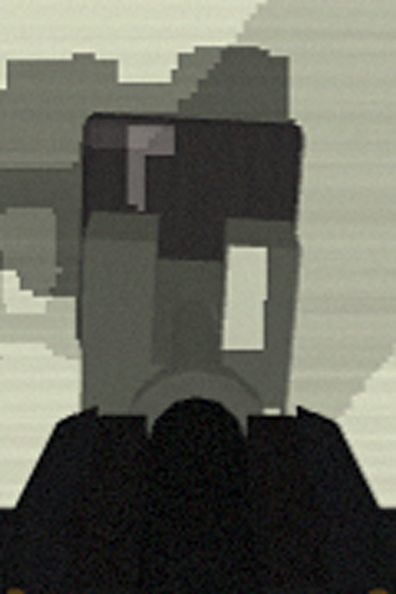

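Call:
{"name": "step_arm", "arguments": {"targets": "-0.7 0 10 0 1; 0 -0.2 10 0 1; 0 -0.2 10 0 1; 0 0 5 0 1; 0 0 0 0 1; 0 0 0 0 1"}}

```text
clock: 11.12
eef_pos: [0.6132, -0.2887, 0.1021]
tcp_rot: [2.206, 2.213, 0.036]
wrist_force: [0.0, -0.2, -1.1]
width: 0.0149
```

```bash
python3 go.py .6145 -.289 .0955 90
```

```text
clock 11.125 pos [ 0.6132 -0.2887  0.1021] F [ 0.  -0.2 -1.1] w 0.0149
tool mm [-0.4  1.1  6.6] yaw 90.19 tilt z [ 0.028   0.0044 -0.9996]
turn about tool z 0.19
```

Call:
{"name": "step_arm", "arguments": {"targets": "0 1 3 0 1; 0 0 2 0 1; 0 0 1.5 0 1; 0 0 0 0 1; 0 0 0 0 1"}}

```text
clock: 11.75
eef_pos: [0.615, -0.2889, 0.0959]
tcp_rot: [2.205, 2.212, 0.036]
wrist_force: [-0.1, 0.1, -0.4]
width: 0.0154
```

```bash
python3 go.py .6145 -.289 .0945 90;  python3 snap.py w7; python3 - <<'E'
from h import *
from cell import robot
s=cv2.cvtColor(robot.capture('scene'),cv2.COLOR_RGB2BGR); cv2.imwrite('pics/s7.png',s)
a=cv2.resize(s[220:320,230:330],None,fx=5,fy=5); b=cv2.resize(cv2.imread('pics/w7.png')[150:300,250:390],(466,500))
cv2.imwrite('pics/c7.png',cv2.hconcat([a,b])[:,:800])
E
```

```text
clock 11.75 pos [ 0.615  -0.2889  0.0959] F [-0.1  0.1 -0.4] w 0.0154
tool mm [-0.1 -0.5  1.4] yaw 90.2 tilt z [ 0.0292  0.0039 -0.9996]
turn about tool z 0.2
11.75 [ 0.61498328 -0.28886418  0.09593194] [2.20482815 2.21231947 0.03649252] [-0.14633891  0.11402928 -0.38722497] 0.015377668461372148
```

View pics/c7.png

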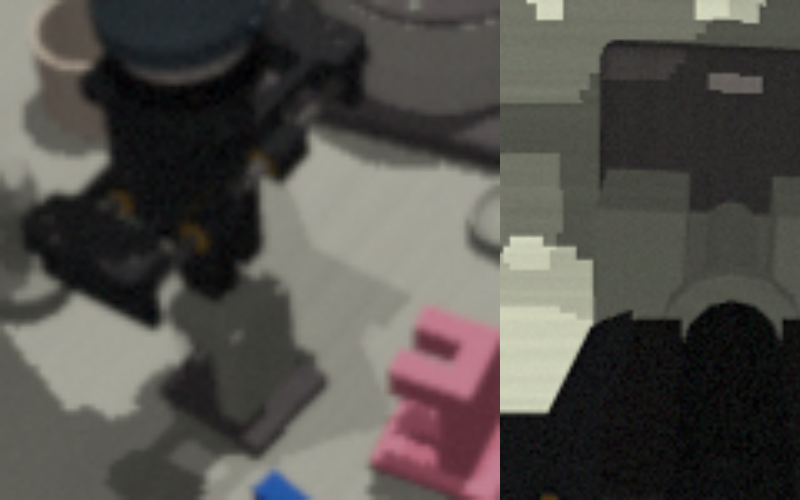

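Pin shank is in the notch (right half, centred between the tines), with the collar just above the plate. I'll lower it until it touches.

Call:
{"name": "step_arm", "arguments": {"targets": "0 0 1.5 0 1; 0 0 1 0 1; 0 0 0.5 0 1; 0 0 0 0 1"}}

```text
clock: 12.35
eef_pos: [0.6153, -0.2889, 0.0943]
tcp_rot: [2.205, 2.212, 0.037]
wrist_force: [-1.2, -0.0, -0.2]
width: 0.0152
```

Call:
{"name": "step_arm", "arguments": {"targets": "0 0 1 0 1; 0 0 0.5 0 1; 0 0 0 0 1"}}

```text
clock: 12.72
eef_pos: [0.6154, -0.2889, 0.0943]
tcp_rot: [2.205, 2.212, 0.038]
wrist_force: [-0.8, -0.3, 1.1]
width: 0.0153
```

Contact (z no longer drops, and force turned upward). Releasing.

Call:
{"name": "step_arm", "arguments": {"targets": "0 0 0 0 0.9; 0 0 0 0 0.8; 0 0 0 0 0.65; 0 0 0 0 0.5; 0 0 0 0 0.5"}}

```text
clock: 13.35
eef_pos: [0.6156, -0.289, 0.0935]
tcp_rot: [2.204, 2.212, 0.038]
wrist_force: [0.0, 0.7, 0.4]
width: 0.0434
```

```bash
python3 snap.py w8; python3 go.py .6154 -.2889 .2 90
```

```text
13.35 [ 0.61560403 -0.28903571  0.09346388] [2.20440404 2.21189492 0.03799524] [0.01223659 0.74604021 0.3984221 ] 0.04344622185039557
clock 13.4 pos [ 0.6156 -0.289   0.0935] F [1.4 0.1 0.4] w 0.0439
tool mm [   0.6    3.  -106.5] yaw 90.2 tilt z [ 0.0303  0.0041 -0.9995]
turn about tool z 0.2
```

View pics/w8.png

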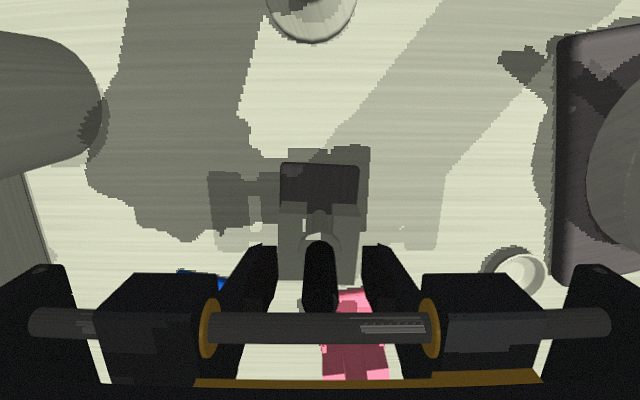

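Call:
{"name": "step_arm", "arguments": {"targets": "0 0.3 -10 0 0.5; 0 0.6 -20 0 0.5; 0 0.6 -20 0 0.5; 0 1 -35 0 0.5; 0 1 -35 0 0.5; 0 0 -20 0 0.7; 0 0 0 0 0.7"}}

```text
clock: 14.28
eef_pos: [0.6161, -0.2908, 0.2473]
tcp_rot: [2.2, 2.206, 0.043]
wrist_force: [-0.9, -0.3, -0.2]
width: 0.0275
```

```bash
python3 snap.py w9; python3 - <<'E'
from h import *
from cell import robot
s=cv2.cvtColor(robot.capture('scene'),cv2.COLOR_RGB2BGR); cv2.imwrite('pics/s9.png',s)
a=cv2.resize(s[220:320,230:310],None,fx=5,fy=5); b=cv2.resize(cv2.imread('pics/w9.png')[100:300,240:400],(400,500))
cv2.imwrite('pics/c9.png',cv2.hconcat([a,b]))
E
```

```text
14.275 [ 0.61609263 -0.29078618  0.24727325] [2.20003186 2.20602426 0.04259323] [-0.90194468 -0.31808117 -0.24246934] 0.02749827647247877
```

View pics/c9.png

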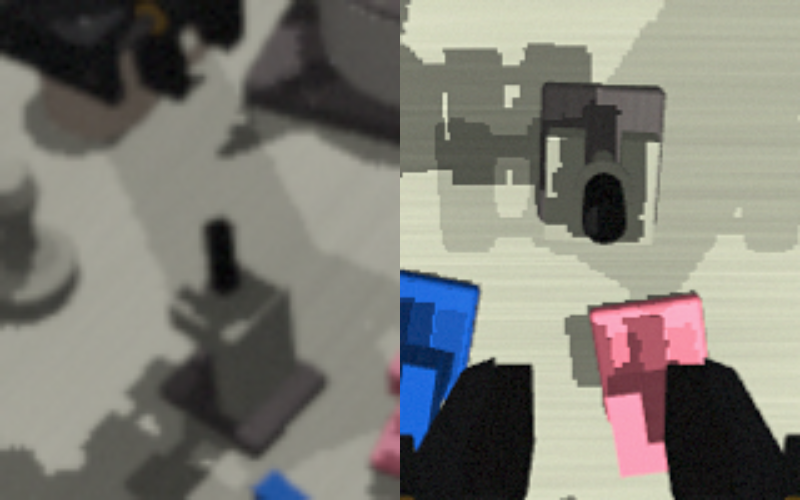

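View pics/w9.png

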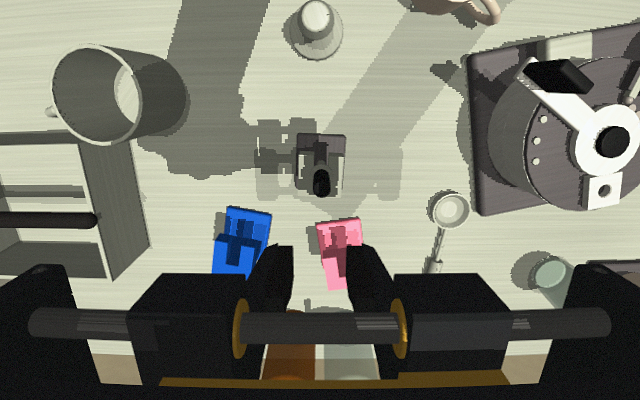

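The pin hangs upright in the grey rest, collar on the notch and clear of the fingers. The top is at (321,178) in the wrist picture and the bore is empty at (604,191). Next is the paddle.

Call:
{"name": "step_arm", "arguments": {"targets": "30 -18 0 0 1; 40 -24 0 0 1; 40 -24 0 0 1; 40 -24 0 0 1; 40 -24 0 0 1; 0 0 0 8 1; 0 0 0 8 1; 0 0 0 8 1; 0 0 0 8 1; 0 0 0 0 1; 0 0 0 0 1"}}

```text
clock: 15.75
eef_pos: [0.4882, -0.0914, 0.2299]
tcp_rot: [2.752, 1.512, 0.02]
wrist_force: [0.0, -0.1, 0.6]
width: 0.0005
```

```bash
python3 go.py .495 -.087 .2 57.5; python3 snap.py w10;python3 -c "
from cell import robot;print(robot.observe()['q'].round(2))"
```

```text
clock 15.75 pos [ 0.4882 -0.0914  0.2299] F [ 0.  -0.1  0.6] w 0.0005
tool mm [ 7.1  3.2 30. ] yaw 57.58 tilt z [ 0.0121  0.0048 -0.9999]
turn about tool z 0.08
15.75 [ 0.48816797 -0.09142176  0.22991234] [2.75191173 1.51202337 0.02033899] [ 0.0369211  -0.05447047  0.5543007 ] 0.0005073509202244579
[-0.28  0.3   0.46  1.98 -0.18  0.89  1.27]
```

View pics/w10.png

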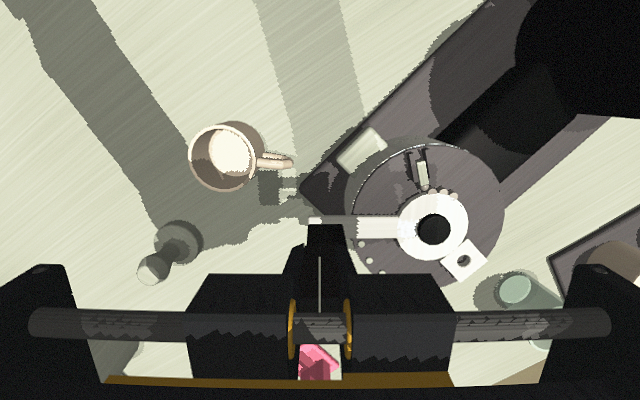

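Call:
{"name": "step_arm", "arguments": {"targets": "7 0 20 0 1; 0 0 20 0 1; 0 0 20 0 1; 0 0 20 0 1; 0 0 20 0 1; 0 0 0 0 1; 0 0 0 0 1"}}

```text
clock: 16.68
eef_pos: [0.4941, -0.0852, 0.1276]
tcp_rot: [2.744, 1.526, 0.023]
wrist_force: [1.0, 0.0, 0.1]
width: 0.0007
```

```bash
python3 go.py .491 -.0845 .119 57.5; python3 snap.py w11; python3 - <<'E'
from cell import robot
import cv2
s=cv2.cvtColor(robot.capture('scene'),cv2.COLOR_RGB2BGR); cv2.imwrite('pics/s11.png',s)
a=cv2.resize(s[160:260,230:350],(600,500),interpolation=cv2.INTER_CUBIC)
cv2.imwrite('pics/c11.png',a)
E
```

```text
clock 16.675 pos [ 0.4941 -0.0852  0.1276] F [1.  0.  0.1] w 0.0007
tool mm [-1.1 -3.   8.5] yaw 58.16 tilt z [ 0.0135  0.0056 -0.9999]
turn about tool z 0.66
16.675 [ 0.49405528 -0.08516426  0.12758625] [2.74412222 1.52591118 0.02278158] [0.98912876 0.04501919 0.0883976 ] 0.0007079570735226537
```

View pics/c11.png

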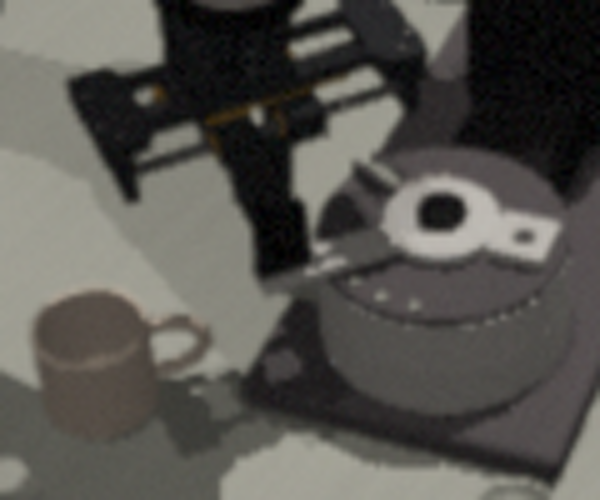

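View pics/w11.png

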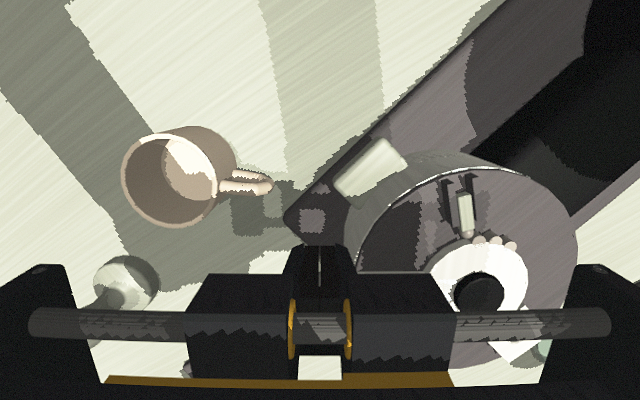

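Call:
{"name": "step_arm", "arguments": {"targets": "0 0 7 0 1; 0 4 0 0 1; 0 4 0 0 1; 0 3 0 0 1; 0 0 0 0 1"}}

```text
clock: 17.4
eef_pos: [0.5054, -0.0914, 0.1217]
tcp_rot: [2.743, 1.525, 0.027]
wrist_force: [-0.5, -0.5, 0.9]
width: 0.0005
```

```bash
cat > arc.py <<'E'
from h import *
from cell import robot
o=robot.observe(); D=np.array([.5725,-.0192]); p=o['eef_pos'][:2]-D; m=R.from_rotvec(o['tcp_rot']).as_matrix()
yaw=np.degrees(np.arctan2(m[1,0],m[0,0])); x=m[:2,0]; y=m[:2,1]
print('clk',o['clock'],'z',o['eef_pos'][2].round(4),'yaw',yaw.round(2),'dialyaw',np.radians(yaw-57.5).round(3),'rad',(-p@x).round(4),'tan',(p@y).round(4),'F tool',(m.T@o['wrist_force']).round(1),'tilt',m[:2,2].round(3))
rr=np.hypot(*p); ang=np.degrees(np.arctan2(p[1],p[0])); 
# dial angle if touching with centre offset c behind the paddle plane
for c in (.010,.012,.014,.016): print(c,(np.radians(ang+122.5)+np.arcsin(c/rr)).round(3))
print('q',o['q'].round(2))
E
python3 arc.py
```

```text
clk 17.4 z 0.1217 yaw 58.17 dialyaw 0.012 rad 0.0968 tan -0.0189 F tool [-0.7 -0.1 -1. ] tilt [0.017 0.006]
0.01 -0.08
0.012 -0.06
0.014 -0.039
0.016 -0.019
q [-0.2   0.49  0.38  2.02 -0.3   0.67  1.38]
```

Call:
{"name": "step_arm", "arguments": {"targets": "0 3 0 0 1; 0 3 0 0 1; 0 3 0 0 1; 0 3 0 0 1"}}

```text
clock: 17.9
eef_pos: [0.5112, -0.0952, 0.121]
tcp_rot: [-2.738, -1.526, -0.016]
wrist_force: [-7.6, 4.3, 7.7]
width: 0.0005
```

```bash
python3 arc.py
```

```text
clk 17.9 z 0.121 yaw 58.27 dialyaw 0.013 rad 0.0969 tan -0.0121 F tool [-0.3 -8.7 -7.7] tilt [0.006 0.011]
0.01 -0.009
0.012 0.012
0.014 0.033
0.016 0.053
q [-0.19  0.51  0.38  1.99 -0.3   0.69  1.39]
```

Call:
{"name": "step_arm", "arguments": {"targets": "-0.7 8 -1 -4.6 1; -0.7 8 -0.5 -4.6 1; -0.7 8 0 -4.6 1; -0.7 8 0 -4.6 1"}}

```text
clock: 18.4
eef_pos: [0.5322, -0.1091, 0.1203]
tcp_rot: [-2.439, -1.95, -0.003]
wrist_force: [-4.8, 1.5, 4.7]
width: 0.0005
```

```bash
python3 arc.py
```

```text
clk 18.4 z 0.1203 yaw 77.28 dialyaw 0.345 rad 0.0965 tan -0.0195 F tool [ 0.5 -5.1 -4.6] tilt [-0.01   0.016]
0.01 0.248
0.012 0.268
0.014 0.288
0.016 0.309
q [-0.09  0.54  0.29  1.91 -0.24  0.73  1.69]
```

Call:
{"name": "step_arm", "arguments": {"targets": "-0.7 11 -1.5 -4 1; -0.7 11 -0.7 -4 1; -0.7 11 -0.5 -4 1; -0.7 10 -0.5 -4.6 1"}}

```text
clock: 18.9
eef_pos: [0.5643, -0.1167, 0.1201]
tcp_rot: [-2.109, -2.276, 0.013]
wrist_force: [-12.3, 1.3, 10.3]
width: 0.0005
```

```bash
python3 arc.py; python3 snap.py w12
```

```text
clk 18.9 z 0.1201 yaw 94.33 dialyaw 0.643 rad 0.0965 tan -0.0156 F tool [  2.4 -12.5  -9.8] tilt [-0.034  0.02 ]
0.01 0.586
0.012 0.607
0.014 0.627
0.016 0.648
q [-0.02  0.59  0.21  1.8  -0.18  0.8   1.93]
18.9 [ 0.56432854 -0.11665834  0.12008797] [-2.10928017 -2.2757073   0.01321692] [-12.30704954   1.25160308  10.26698858] 0.0005219361130806106
```

View pics/w12.png

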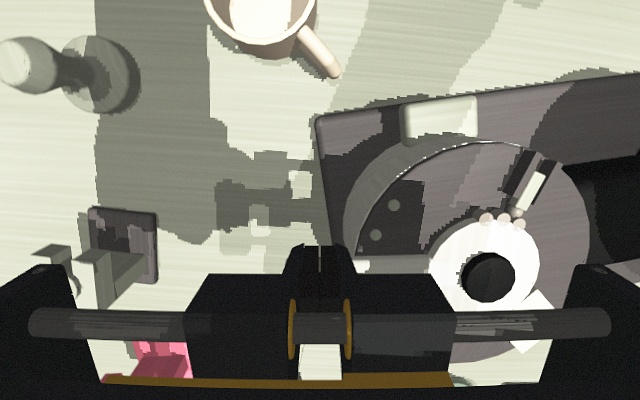

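Call:
{"name": "step_arm", "arguments": {"targets": "-0.7 10 -0.7 -4.6 1; -0.7 10 -0.7 -4.6 1; -0.7 8 -0.7 -4.6 1"}}

```text
clock: 19.32
eef_pos: [0.5851, -0.1163, 0.1199]
tcp_rot: [-1.801, -2.508, 0.021]
wrist_force: [-8.2, -0.0, 6.5]
width: 0.0005
```

```bash
python3 arc.py
```

```text
clk 19.325 z 0.1199 yaw 108.58 dialyaw 0.892 rad 0.096 tan -0.0191 F tool [ 2.8 -8.1 -6. ] tilt [-0.052  0.021]
0.01 0.799
0.012 0.819
0.014 0.84
0.016 0.861
q [ 0.02  0.62  0.15  1.73 -0.13  0.85  2.13]
```

Call:
{"name": "step_arm", "arguments": {"targets": "-0.5 6 -0.7 -1 1; -0.3 5 -0.5 -1 1"}}

```text
clock: 19.58
eef_pos: [0.5905, -0.1151, 0.1198]
tcp_rot: [-1.751, -2.53, 0.029]
wrist_force: [-10.6, -1.7, 7.8]
width: 0.0003
```

```bash
python3 arc.py
```

```text
clk 19.575 z 0.1198 yaw 110.56 dialyaw 0.926 rad 0.096 tan -0.017 F tool [  2.5 -11.   -7.2] tilt [-0.064  0.021]
0.01 0.856
0.012 0.876
0.014 0.897
0.016 0.918
q [ 0.02  0.64  0.14  1.7  -0.13  0.87  2.16]
```

```bash
python3 snap.py w13; python3 - <<'E'
from cell import robot
import cv2
for n in('scene','top'):
    s=cv2.cvtColor(robot.capture(n),cv2.COLOR_RGB2BGR); cv2.imwrite(f'pics/{n}13.png',s)
s=cv2.imread('pics/scene13.png');a=cv2.resize(s[165:245,270:370],(750,600),interpolation=cv2.INTER_CUBIC)
cv2.imwrite('pics/c13.png',a)
E
python3 arc.py
```

```text
19.575 [ 0.59051925 -0.11508576  0.11983995] [-1.75138812 -2.53017733  0.02945027] [-10.64497636  -1.68728741   7.83724426] 0.00029437662353222976
clk 19.725 z 0.1198 yaw 110.54 dialyaw 0.926 rad 0.096 tan -0.0169 F tool [ 2.9 -9.5 -5.2] tilt [-0.063  0.021]
0.01 0.856
0.012 0.877
0.014 0.898
0.016 0.918
q [ 0.02  0.64  0.14  1.7  -0.13  0.87  2.16]
```

View pics/c13.png

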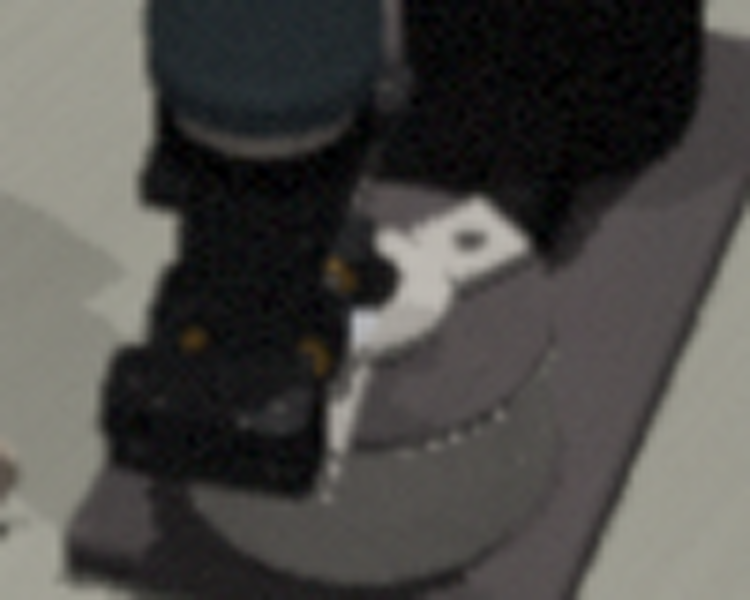

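View pics/w13.png

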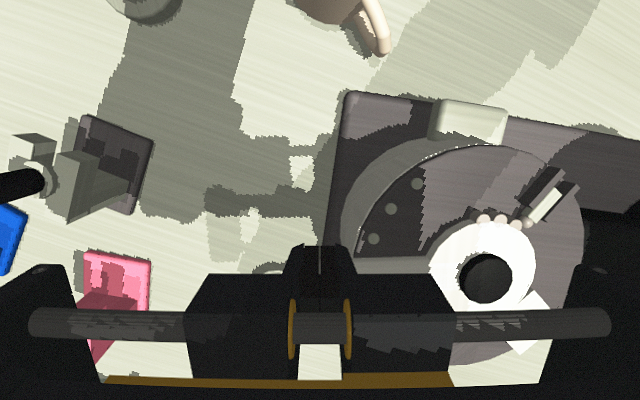

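```bash
python3 - <<'E'
from h import *
from cell import robot
import pickle
cs=robot.camera_info('scene')
h0=atz(cs,(230+523/5-.4,160+236/5-.4),.11)[:2]; h1=atz(cs,(270+470/7.5-.43,165+240/7.5-.43),.11)[:2]
for D in ([.5725,-.0192],[.5738,-.0190]):
    D=np.array(D); a=[np.arctan2(*(h-D)[::-1]) for h in(h0,h1)]
    print(h0,h1,np.degrees(a),'dial',a[1]-a[0],'radii',np.linalg.norm(h0-D),np.linalg.norm(h1-D))
o,ci=pickle.load(open('pics/w13.pkl','rb'))
im=cv2.imread('pics/w13.png'); cv2.imwrite('pics/w13a.png',cv2.resize(im[200:275,335:540],None,fx=3.9,fy=3.9,interpolation=cv2.INTER_CUBIC))
E
```

```text
[ 0.62112377 -0.0101013 ] [0.59307769 0.02483084] [10.59887075 64.95110102] dial 0.948625374090809 radii 0.04946774405768098 0.04860202113019143
[ 0.62112377 -0.0101013 ] [0.59307769 0.02483084] [10.64946833 66.25914073] dial 0.9705718793386187 radii 0.04815315577155751 0.047882900219876526
```

View pics/w13a.png

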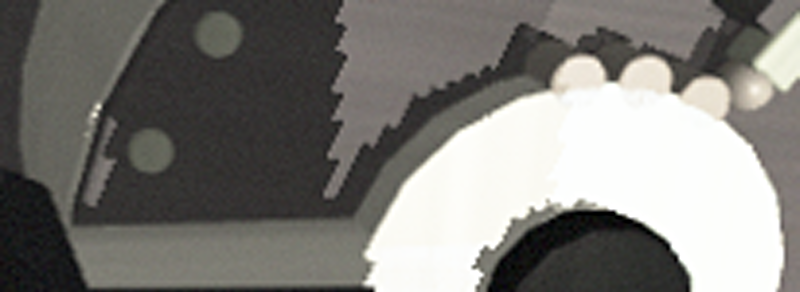

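```bash
python3 - <<'E'
from h import *
import pickle
o,ci=pickle.load(open('pics/w13.pkl','rb'))
f=lambda x,y:(335+x/3.9-.37,200+y/3.9-.37)
D=np.array([.5725,-.0192])
for a,b in (((75,226),(355,217)),((90,288),(365,288))):
    p,q=[atz(ci,f(*s),.11)[:2] for s in(a,b)]; d=p-q; ang=np.degrees(np.arctan2(d[1],d[0])); n=np.array([-d[1],d[0]])/np.linalg.norm(d)
    print(p,q,ang,'dial',np.radians(ang+122.5),'offset of edge from axis',(p-D)@n)
for s in ((218,35),(150,152)):
    p=atz(ci,f(*s),.101)[:2]-D; print('pip',np.hypot(*p),np.radians(np.degrees(np.arctan2(p[1],p[0]))+122.5))
E
```

```text
[ 0.58655349 -0.09549171] [ 0.57191372 -0.0575541 ] -68.89885557776279 dial 0.935516453005033 offset of edge from axis -0.014355040173381683
[ 0.59487542 -0.08972363] [ 0.58168695 -0.05110421] -71.14504544277388 dial 0.8963130442356625 offset of edge from axis -0.0016166196305567363
pip 0.06736290814448517 0.3091202058327288
pip 0.06745447169366013 0.6083008475750012
```

Call:
{"name": "step_arm", "arguments": {"targets": "-0.2 5 -0.3 0 1; -0.2 5 -0.3 0 1"}}

```text
clock: 19.98
eef_pos: [0.5917, -0.1148, 0.1193]
tcp_rot: [-1.747, -2.516, 0.046]
wrist_force: [-17.4, -1.6, 14.3]
width: 0.0006
```

```bash
python3 arc.py
```

```text
clk 19.975 z 0.1193 yaw 110.36 dialyaw 0.923 rad 0.0962 tan -0.0155 F tool [  5.2 -17.8 -12.9] tilt [-0.081  0.02 ]
0.01 0.868
0.012 0.889
0.014 0.91
0.016 0.931
q [ 0.02  0.65  0.15  1.69 -0.12  0.9   2.15]
```

```bash
python3 - <<'E'
from h import *
from cell import robot
for i in range(6):
    s=robot.capture('scene')
    o=robot.observe(); print(o['clock'],o['eef_pos'].round(4),o['wrist_force'].round(1))
s=cv2.cvtColor(s,cv2.COLOR_RGB2BGR); cv2.imwrite('pics/scene14.png',s)
cv2.imwrite('pics/c14.png',cv2.resize(s[165:245,270:370],(750,600),interpolation=cv2.INTER_CUBIC))
E
python3 snap.py w14; python3 arc.py
```

```text
20.025 [ 0.5916 -0.1149  0.1193] [-17.9  -1.6  13.9]
20.075 [ 0.5917 -0.1149  0.1193] [-16.6  -1.5  13.3]
20.125 [ 0.5917 -0.1148  0.1193] [-16.4  -0.9  12.9]
20.175 [ 0.5917 -0.1149  0.1193] [-16.6  -1.3  12.8]
20.225 [ 0.5917 -0.1149  0.1193] [-15.4  -2.1  12.4]
20.275 [ 0.5916 -0.1148  0.1193] [-14.6  -1.3  12.5]
20.275 [ 0.59163264 -0.11483147  0.11926601] [-1.74715908 -2.51627723  0.04560262] [-14.60849269  -1.29576517  12.53655352] 0.0005322641585547944
clk 20.325 z 0.1193 yaw 110.36 dialyaw 0.923 rad 0.0963 tan -0.0156 F tool [  4.3 -16.  -11.1] tilt [-0.081  0.02 ]
0.01 0.868
0.012 0.888
0.014 0.909
0.016 0.93
q [ 0.02  0.65  0.15  1.69 -0.12  0.9   2.15]
```

View pics/c14.png

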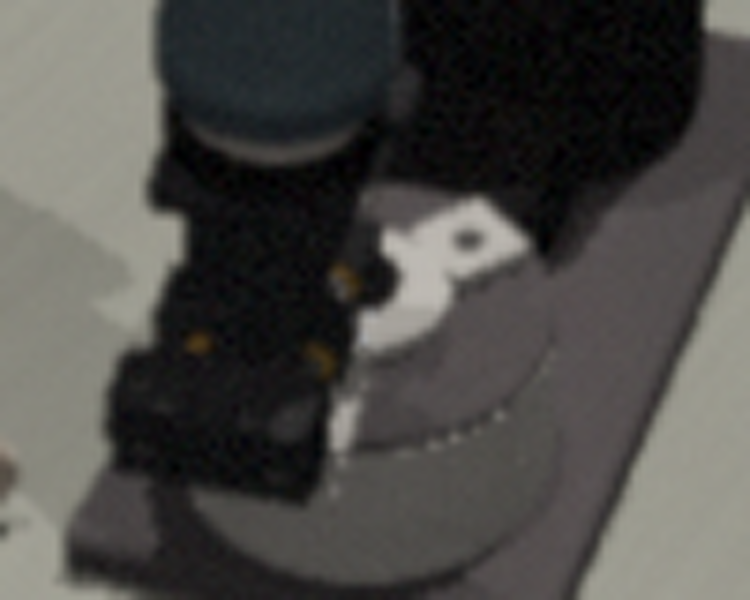

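View pics/scene14.png

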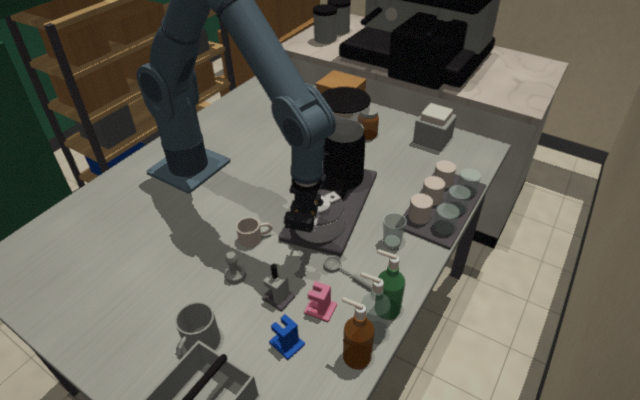

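View pics/w14.png

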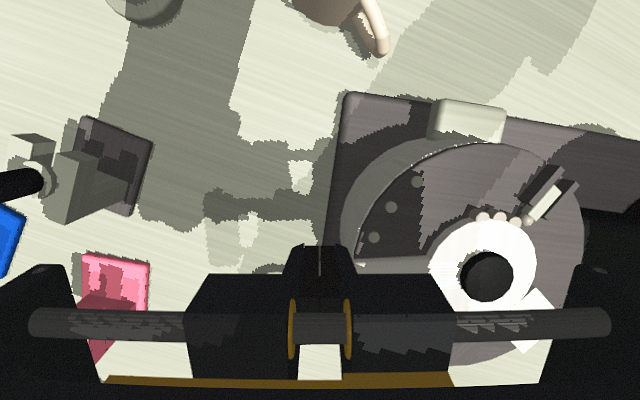

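The tab hole reads the same (470,240) before and after the extra push, so the dial is against its stop. The push is easing slightly, so I'll watch it for another second before handing in.

```bash
python3 - <<'E'
from h import *
from cell import robot
for i in range(24):
    s=robot.capture('scene')
    if i%4==3:
        o=robot.observe(); print(o['clock'],o['eef_pos'].round(4),o['wrist_force'].round(1))
s=cv2.cvtColor(s,cv2.COLOR_RGB2BGR)
cv2.imwrite('pics/c15.png',cv2.resize(s[165:245,270:370],(750,600),interpolation=cv2.INTER_CUBIC))
a=cv2.imread('pics/c14.png');b=cv2.imread('pics/c15.png');print(cv2.absdiff(a,b)[190:300,380:540].mean())
E
```

```text
20.525 [ 0.5916 -0.1149  0.1193] [-16.5  -1.4  11.6]
20.725 [ 0.5917 -0.1148  0.1193] [-15.2  -1.9  12.3]
20.925 [ 0.5916 -0.1149  0.1193] [-15.3  -2.2  12.7]
21.125 [ 0.5917 -0.1148  0.1193] [-16.5  -1.5  12.3]
21.325 [ 0.5916 -0.1149  0.1193] [-15.5  -2.   12.2]
21.525 [ 0.5916 -0.1148  0.1193] [-14.9  -1.8  12.2]
1.2291666666666667
```

Steady at about 16 N with no movement, so I'm handing in.

```bash
python3 -c "
from cell import robot
print(robot.job_done())"
```

```text
the job is handed in; nothing more can be done
None
```

I drew the pin straight up out of its bore and hung it in the notch of the grey steel rest. I let go of it, pushed the dial anticlockwise past the first two clicks to the third, and handed in while still holding it there. The clock read 21.5 s at hand-in, against the 58 s limit.

**Pin:** after release, the pictures show it upright in the notch with its collar on the plate. The last scene picture still shows it there.

**Dial:** the estimates of its angle did not fully agree:

| Method | Dial angle (rad) |
|---|---|
| Bore hole in the scene camera | 0.95 to 0.97 |
| Arm edge in the wrist camera | 0.90 to 0.94 by direction; about 0.89 by its position |
| Tool position | 0.89 to 0.93 |

A further 10 mm of commanded push moved the tool only about 1.3 mm and raised the force from about 10 N to 18 N. The bore hole did not move in the picture, so I take the dial to be at its end stop, just past the third click at 0.9. The hold then stayed still for 1.5 s at about 16 N.

**Arm and surroundings:** the tool leaned about 5 degrees by the end of the push, with about 12 N of vertical force on it, probably friction on the paddle. In the last pictures nothing else on the counter looks moved, judged by eye.

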